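# Level the rocking kitten scale

## Task

The small weighing scale on the clinic table rocks because one of its four levelling feet has been screwed up and hangs clear of the table: its black bar knob stands higher than the other three and out of line with them. Turn that knob clockwise (seen from above) until its bar lines up with the other three, so that all four feet stand on the table and the scale no longer wobbles, and let go of it. Leave the scale standing where it is.

Things in the scene. Friction and masses are not known exactly. Their poses are not given: they have to be found in the camera images.
- scale: Loose 3 kg scale: grey plate 230 mm square, top 30 mm up; steel pan 130 mm wide and white display box at its -x edge, tops 41 mm up. Four screw feet at x, y = +-90 mm with black bar knobs; slack one at (+90, +90). The other three are locked, bars along the scale's x, 54 to 80 mm up. A 5 N push down on the slack corner rocks it. Origin: centre, at table level; z up; any yaw.
- slack_screw (a joint): Turn of the slack screw, rad, growing clockwise seen from above. 0: pad level with the other three and bar along the scale's x like theirs; negative: screwed up (starts -1.3 to -0.8; stops at -1.45 and +0.2). The steep thread lowers knob and pad together 4.5 mm per rad. It stays where it is left and takes about 0.1 N m to turn.
- slack_bar (a point): Centre of the slack knob's upright black plastic bar, on the screw's axis, the point to grip. The bar is 44 mm long (this point's x; turns with the knob), 12 mm thick (its y) and 26 mm tall (13 mm above and below this point). It lies 67 mm above the table when set, up to 6 mm higher when screwed up. Below it is a round collar 22 mm across.
- slack_pad (a point): Centre of the underside of the slack foot's round rubber pad (32 mm across), 67 mm straight below the bar's centre. Its height is the gap to the table: about 4 to 6 mm at the start, 0 when it stands on the table.

How it is judged:
At the end, for the whole second after the job is handed in: The slack screw is within 0.3 rad (17 degrees) of the set position or on its stop just past it, its pad stands on the table (gap under 1.5 mm), and the scale stands on the table (raised less than 3 mm), level within 0.012 rad and at rest (value of joint slack_screw above -0.3 rad and height (world z) of slack_pad below 0.0015 m and angle between scale's own z axis and vertical below 0.012 rad and height (world z) of scale below 0.003 m and linear speed of scale below 0.02 m/s); the robot touches nothing.
It fails at once if the scale is shoved or carried more than 50 mm from where it stood (distance of scale from where it was at the start of the episode above 0.05 m).
It also fails if it takes over 32 s, if anything falls off the work surface, if the arm or the gripper's body presses on something with over 40 N, if the wrist force passes 120 N, or if a joint passes its speed limit or range.

## Robot

A 7-joint arm with a two-finger parallel gripper is mounted at the origin on the work surface. World frame = base frame: x ahead of the robot, y to its left, z up, the work surface at z = 0. Lengths are in m, angles in rad, forces in N, time in s.
With the tool pointing down it reaches from about 0.35 to 0.9 m from the base axis. Payload 8.1 kg.
Tool frame: the origin (TCP) lies on the centre line of the jaws, within the pads' length; the fingertips stand 19 mm ahead of it and the grasp point (between the pads) is the TCP (arm.tip_reach is the distance from the TCP to the fingertips, in m); z points along the fingers, y is the line along which they close (so a half turn about z gives the same grasp; the last joint's range is limited). The gripper opens to 92 mm and grips with 3 to 60 N. Pads are 19 mm wide; open, the fingers measure 130 mm over their backs; the gripper's body (75 mm by 190 mm) begins 47 mm behind the grasp point.
Start: joints at [1.143, 0.434, 0.025, 1.573, -0.012, 1.134, -0.075], TCP at [0.199, -0.592, 0.246] pointing down, gripper open.
Joint ranges: [-2.62, 2.62], [-0.44, 2.09], [-1.27, 1.32], [0.08, 2.57], [-1.32, 4.46], [0.12, 2], [-2.74, 2.74]. Speed limits (rad/s): [2.22, 2.22, 3.01, 3.01, 3.14, 3.14, 3.14].

## Interface

Orientations are given as a rotation vector (axis times angle).
In Python, from cell import arm gives the robot as it stands.
- The arm moves only by the tool arm_command, never from a script. Its argument "targets" is a list that holds one entry, the list of rows, each a list of 6 numbers: the shift along the tool's x, y, z in m, then the turn, a rotation vector about the tool's x, y, z in rad. A call has 1 to 10 rows; each row shifts and turns the commanded pose from where the row before left it, along the tool's axes as they then stand; what a row does not reach is not made up. A row lasts 1/8 s, in which the tool goes at most 62.5 mm and 10.7 degrees, less where a joint would pass 70% of its speed; a pose out of reach is approached as far as the arm can. A call with a gripper value outside its range is refused whole. "jaw" is the finger opening in m, from 0 to 0.0918, set as the call begins (left out, the last holds). The fingers move at their own pace and stop on an object; "newtons" is the grip in N (left out, the last holds). Time passes only in rows, so rows that do not move let the fingers close. It gives the time, the measured TCP pose, the force, the opening and the grip force at its end, in the units of the state.
- arm.observe(): the state, without advancing time (a new reading comes with each control period).
- arm.get_image(name): name is "side" or "top" or "wrist"; returns a dict with "pixels" (384x512x3 uint8, red, green, blue), "z_map" (384x512 float32, m along the optical axis (not along the pixel's ray), 0 where there is no reading), "fx", "fy", "cx", "cy" (pixels), "dist" ([k1, k2, p1, p2, k3] as OpenCV has them; the pictures are not rectified), "xyz" and "rotation" of the camera in the world; the wrist camera has in their place "T_tool_cam" (4x4, takes a point from camera to tool coordinates, whose origin is the TCP and whose axes are the flange's). Camera axes: x right, y down, z forward; pixel columns grow to the right and rows downward; lengths in m; the calibration is good to about 2 mm. A picture is of the moment at which its call begins: read the wrist's pose just before it.
- arm.sign_off(): hands the job in; it is judged then, once.
The state is a dict: "clock": time; "joints": joint angles; "dq": joint speeds; "joint_efforts": joint torques, N m; "position": TCP position; "ee_rot": TCP orientation; "force": force on the tool from outside, world axes, zero at the start; "ft_torque": the same for the moment, N m; "width": opening from 0.0 (shut) to 1.0 (fully open); "gripper_force": force on a finger pad.
Only numpy, scipy, OpenCV 4.12 (cv2) and the standard library are available. Lean on these libraries where they do the work, as an engineer would, in place of code of your own. Each camera call takes 0.05 s, during which the arm holds its last target. There are 200 camera calls.

## Working session

There is one attempt and no reset: what is moved stays moved. The work goes in short steps, Python scripts to look and compute and a tool call to move; the robot and the scene stay as the last step left them, time stands still between calls to the robot, and variables do not carry over. Pictures are saved under pics/ and viewed, at most 10 in all, crops included, and the job is handed in when it is done.

Besides the shell and the picture viewer there is one more tool, called after "Call:" as a command line: name --argument value ..., lists and objects as JSON in quotes. arm_command: Moves the arm, as the interface text tells. Its arguments: {"type":"object","properties":{"targets":{"type":"array","items":{"type":"array","items":{"type":"array","items":{"type":"number"}}}},"jaw":{"type":"number"},"newtons":{"type":"number"}},"required":["targets"]}

```bash
mkdir -p pics
cat > h.py <<'E'
import numpy as np, cv2
from cell import arm
def save(im,n): cv2.imwrite('pics/'+n,im['pixels'][:,:,::-1])
def cloud(im,R=None,t=None):
    K=np.array([[im['fx'],0,im['cx']],[0,im['fy'],im['cy']],[0,0,1.]])
    h,w=im['z_map'].shape
    uv=np.stack(np.meshgrid(np.arange(w),np.arange(h)),-1).reshape(-1,1,2).astype(float)
    n=cv2.undistortPoints(uv,K,np.array(im['dist'],float)).reshape(h,w,2)
    z=im['z_map'][...,None]
    p=np.concatenate([n*z,z],-1)
    if R is None: R=np.array(im['rotation']);t=np.array(im['xyz'])
    if R.shape!=(3,3): R=cv2.Rodrigues(R.astype(float))[0]
    return p@R.T+t
E
python3 - <<'E'
from h import *
s=arm.observe();print(s)
a=arm.get_image('top');save(a,'top.png');print(a['xyz'],a['rotation'])
p=cloud(a);g=a['pixels'].max(-1)
m=((g<60)&(p[...,2]>0.06)&(p[...,2]<.1)&(a['z_map']>0)).astype(np.uint8)
n,l,st,c=cv2.connectedComponentsWithStats(m)
for i in range(1,n):
    if st[i,4]>15:
        q=p[l==i];xy=q[:,:2];r=cv2.minAreaRect(xy.astype(np.float32)*1000)
        w,v=np.linalg.eigh(np.cov(xy.T));d=v[:,1]
        print(c[i].round(),st[i,4],np.median(q,0).round(4),r,np.degrees(np.arctan2(d[1],d[0])).round(1), np.percentile(q[:,2],[10,90]).round(4))
E
```

```text
{'clock': 0.0, 'joints': array([ 1.14341602,  0.43521621,  0.02490968,  1.57410196, -0.01159275,
        1.13398139, -0.07510494]), 'dq': array([-6.22656174e-04,  5.02724839e-04,  6.13667564e-04,  6.64890707e-04,
       -3.39901029e-05,  8.01225340e-05, -7.88179243e-04]), 'joint_efforts': array([-2.12262421e-03, -6.67849088e+01,  9.83957872e-01, -3.14474595e+01,
       -6.05642796e-02,  4.26695624e-02,  1.98913872e-04]), 'position': array([ 0.19926478, -0.59187575,  0.24494654]), 'ee_rot': array([-3.09876687e+00, -5.07656922e-01,  5.84252201e-04]), 'force': array([-1.26473181, -0.4951381 , -0.55472298]), 'ft_torque': array([-0.02577976, -0.00201178,  0.00327219]), 'gripper_force': 0.0, 'width': 1.0017694327932951}
[0.51285325 0.01664885 0.77302144] [-2.13371435  2.18550425 -0.07250084]
[315. 125.] 198 [ 0.6861 -0.05    0.0795] ((688.5039672851562, -50.92548370361328), (41.10648727416992, 10.740226745605469), 20.343952178955078) -160.4 [0.0714 0.0815]
[362. 239.] 225 [ 0.5229 -0.1102  0.0798] ((522.3673095703125, -111.56842041015625), (40.8875732421875, 10.171384811401367), 20.408876419067383) -158.3 [0.0694 0.0818]
```

View pics/top.png

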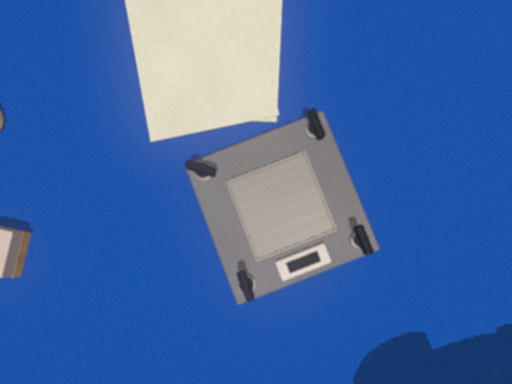

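The slack knob is at about (202,169), its bar out of line. The other three are at (315,125), (362,239) and (246,285), and the display is at the bottom (the scale's -x side).

Run:
```python
from h import *
for nm in ['top','side']:
    a=arm.get_image(nm);save(a,nm+'2.png')
    p=cloud(a);g=a['pixels'].max(-1)
    for zl in (.05,.066):
      m=((g<75)&(p[...,2]>zl)&(p[...,2]<.1)&(a['z_map']>0)).astype(np.uint8)
      n,l,st,c=cv2.connectedComponentsWithStats(m)
      for i in range(1,n):
        if st[i,4]>15:
          q=p[l==i];xy=q[:,:2];r=cv2.minAreaRect(xy.astype(np.float32)*1000)
          w,v=np.linalg.eigh(np.cov(xy.T));d=v[:,1]
          print(nm,zl,c[i].round(),st[i,4],np.median(q,0).round(4),np.round(r[0],1),np.round(r[1],1),r[2], np.degrees(np.arctan2(d[1],d[0])).round(1)%180, np.percentile(q[:,2],[10,90]).round(4))
```

```text
top 0.05 [315. 125.] 305 [ 0.6878 -0.0496  0.0795] [688.6 -49.9] [42.3 14.3] 19.700122833251953 20.099999999999994 [0.0612 0.0813]
top 0.05 [201. 169.] 255 [0.6269 0.115  0.0838] [629.  115.6] [39.9 17.3] 62.81144332885742 71.9 [0.0751 0.0857]
top 0.05 [362. 239.] 325 [ 0.5217 -0.1101  0.0796] [ 522.  -110.3] [42.3 14.8] 20.146833419799805 20.900000000000006 [0.0604 0.0816]
top 0.05 [246. 284.] 259 [0.4623 0.0545 0.08  ] [462.2  54.8] [41.5 14.6] 25.72764778137207 19.099999999999994 [0.0665 0.082 ]
top 0.066 [316. 124.] 267 [ 0.6878 -0.0507  0.0797] [689.  -51.1] [42.3 11.7] 20.171876907348633 19.599999999999994 [0.0728 0.0814]
top 0.066 [201. 168.] 240 [0.6273 0.1148 0.084 ] [628.1 116. ] [40.2 12.2] 72.34593200683594 71.9 [0.081  0.0858]
top 0.066 [363. 239.] 274 [ 0.5219 -0.1112  0.0799] [ 522.6 -112. ] [42.3 11.2] 19.75396156311035 20.599999999999994 [0.0744 0.0817]
top 0.066 [245. 285.] 233 [0.4615 0.0556 0.0801] [461.6  56.5] [42.  11.6] 19.8098201751709 19.19999999999999 [0.0782 0.0821]
side 0.05 [242.  45.] 241 [0.7253 0.4664 0.0687] [727.7 472.7] [44.  41.6] 66.5344390869140
[... 462 characters left out ...]
[42.5 15.5] 21.02313232421875 18.30000000000001 [0.0548 0.0798]
side 0.066 [242.  42.] 159 [0.7271 0.472  0.0694] [727.9 473. ] [43.3 41.4] 67.35194396972656 23.400000000000006 [0.068  0.0707]
side 0.066 [272. 150.] 153 [0.626  0.1066 0.0826] [628. 115.] [38.8 10.6] 74.0721664428711 73.3 [0.0703 0.0843]
side 0.066 [189. 208.] 250 [0.4602 0.0521 0.0768] [461.1  54. ] [40.6  8.8] 20.841798782348633 19.400000000000006 [0.068  0.0803]
side 0.066 [357. 208.] 211 [ 0.6867 -0.0556  0.0783] [689.8 -53.1] [40.2 10. ] 20.53883171081543 17.400000000000006 [0.0687 0.0803]
side 0.066 [275. 283.] 332 [ 0.5211 -0.1158  0.0783] [ 522.1 -113.9] [42.5 11.5] 20.81491470336914 19.599999999999994 [0.0702 0.0801]
```

View pics/side2.png

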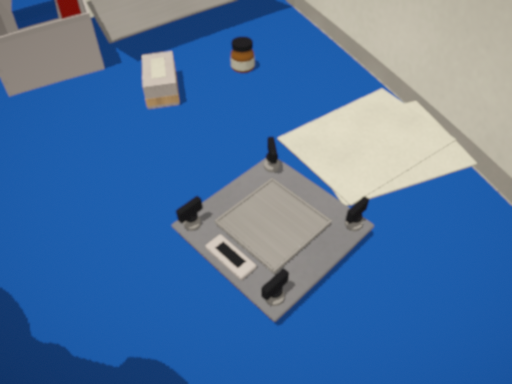

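Call:
arm_command --targets '[[[0.031, -0.038, 0, 0, 0, -0.09], [0.0345, -0.035, 0, 0, 0, 0], [0.0345, -0.035, 0, 0, 0, -0.09], [0.0375, -0.032, 0, 0, 0, 0], [0.0375, -0.032, 0, 0, 0, -0.09], [0.04, -0.0285, 0, 0, 0, 0], [0.04, -0.0285, 0, 0, 0, -0.09], [0.0425, -0.0245, 0, 0, 0, 0], [0.0425, -0.0245, 0, 0, 0, -0.09], [0.0445, -0.0205, 0, 0, 0, 0]]]' --jaw 0.06 --newtons 20

```text
clock: 1.4
position: [0.3732, -0.1313, 0.2458]
ee_rot: [2.908, 1.188, 0.0]
force: [1.1, -0.3, 0.6]
width: 0.651
gripper_force: 0.0
```

```bash
cat >> h.py <<'E'
def err(P=(.628,.1155,.25),ang=72.5):
    s=arm.observe();R=cv2.Rodrigues(s['ee_rot'])[0]
    print(s['clock'],s['position'],'z',R[:,2].round(3),'yaw',np.degrees(np.arctan2(R[1,0],R[0,0])),'tooldelta',(R.T@(np.array(P)-s['position'])).round(4),'turn tz',np.radians(np.degrees(np.arctan2(R[1,0],R[0,0]))-ang),'j',s['joints'].round(2),s['force'].round(1),s['width'])
E
python3 -c "from h import *;err()"
```

```text
1.4 [ 0.37318254 -0.1312666   0.2458    ] z [ 0. -0. -1.] yaw 44.45449557589568 tooldelta [ 0.3547  0.0023 -0.0042] turn tz -0.48948639258325655 j [ 0.57  0.08 -0.38  2.06  0.04  1.   -0.63] [ 1.1 -0.3  0.6] 0.6513368561464626
```

Call:
arm_command --targets '[[[0.048, 0, 0.01, 0, 0, 0], [0.055, 0, 0.01, 0, 0, 0], [0.055, 0, 0.01, 0, 0, 0], [0.055, 0, 0.01, 0, 0, 0], [0.055, 0, 0.01, 0, 0, 0], [0.05, 0.001, 0.01, 0, 0, 0], [0.036, 0.001, 0.01, 0, 0, -0.16], [0, 0, 0.01, 0, 0, -0.16], [0, 0, 0, 0, 0, -0.16], [0, 0, 0, 0, 0, 0]]]'

```text
clock: 2.65
position: [0.6271, 0.1133, 0.1651]
ee_rot: [-2.544, -1.842, 0.001]
force: [-0.2, -0.1, -0.4]
width: 0.651
gripper_force: 0.0
```

Run:
```python
from h import *
err((.628,.1155,.076))
s=arm.observe();R=cv2.Rodrigues(s['ee_rot'])[0];a=arm.get_image('wrist');T=np.array(a['T_tool_cam']);save(a,'w1.png')
p=cloud(a,R@T[:3,:3],R@T[:3,3]+s['position']);g=a['pixels'].max(-1)
m=((g<75)&(p[...,2]>.066)&(p[...,2]<.1)&(a['z_map']>0)).astype(np.uint8)
n,l,st,c=cv2.connectedComponentsWithStats(m)
for i in range(1,n):
    if st[i,4]>100:
        q=p[l==i];r=cv2.minAreaRect(q[:,:2].astype(np.float32)*1000)
        print(c[i].round(),st[i,4],np.median(q,0).round(4),np.round(r[0],1),np.round(r[1],1),r[2],np.percentile(q[:,2],[10,90]))
```

```text
2.65 [0.62714035 0.11329001 0.16510272] z [-0.001  0.    -1.   ] yaw 71.83097559369041 tooldelta [0.0024 0.0002 0.0891] turn tz -0.011676678666302653 j [ 0.1   0.59 -0.56  1.6   0.35  1.05 -0.87] [-0.2 -0.1 -0.4] 0.6505270291403764
[257. 194.] 1042 [0.6309 0.1194 0.0832] [630.  116.8] [44. 12.] 71.47039031982422 [0.08134515 0.08415078]
```

View pics/w1.png

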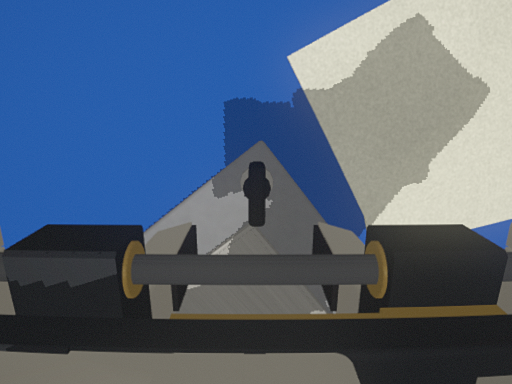

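The wrist picture shows the slack bar at (257,194), 44 x 12 mm as given, between the open fingers. It needs a 4 mm correction along tool x.

Call:
arm_command --targets '[[[0.002, 0.0006, 0.02, 0, 0, 0], [0.0018, 0.0006, 0.03, 0, 0, 0], [0, 0, 0.03, 0, 0, 0], [0, 0, 0.009, 0, 0, 0], [0, 0, 0, 0, 0, 0]]]'

```text
clock: 3.32
position: [0.6293, 0.1167, 0.0762]
ee_rot: [-2.544, -1.843, 0.002]
force: [-0.2, -0.6, 0.1]
width: 0.655
gripper_force: 0.0
```

Call:
arm_command --targets '[[[0, 0, 0, 0, 0, 0], [0, 0, 0, 0, 0, 0], [0, 0, 0, 0, 0, 0], [0, 0, 0, 0, 0, 0], [0, 0, 0, 0, 0, 0], [0, 0, 0, 0, 0, 0]]]' --jaw 0.0 --newtons 20

```text
clock: 4.08
position: [0.6299, 0.1169, 0.0773]
ee_rot: [2.543, 1.844, 0.001]
force: [-1.0, 0.4, 5.1]
width: 0.128
gripper_force: 21.4
```

```bash
python3 -c "from h import *;err((.6295,.1165,.076));print(arm.observe()['ft_torque'])"
```

```text
4.075 [0.62993236 0.11689969 0.07734123] z [ 0.001  0.    -1.   ] yaw 71.88701101647568 tooldelta [-0.0005 -0.0003  0.0013] turn tz -0.010698676040952617 j [ 0.07  0.69 -0.52  1.67  0.42  0.89 -0.93] [-1.   0.4  5.1] 0.12764360999978863
[-0.05215368  0.16200499 -0.01730176]
```

Call:
arm_command --targets '[[[0, 0, 0.0005, 0, 0, 0.1], [0, 0, 0.0005, 0, 0, 0.1], [0, 0, 0.0005, 0, 0, 0.1], [0, 0, 0.0005, 0, 0, 0.1], [0, 0, 0.0005, 0, 0, 0.1], [0, 0, 0.0005, 0, 0, 0.1], [0, 0, 0.0005, 0, 0, 0.1], [0, 0, 0.0005, 0, 0, 0.1], [0, 0, 0.0004, 0, 0, 0.1], [0, 0, 0, 0, 0, 0.02]]]'

```text
clock: 5.32
position: [0.6292, 0.1177, 0.0734]
ee_rot: [-3.097, -0.522, 0.0]
force: [-5.7, 1.5, 10.3]
width: 0.129
gripper_force: 21.7
```

Call:
arm_command --targets '[[[0, 0, 0, 0, 0, 0], [0, 0, 0, 0, 0, 0]]]'

```text
clock: 5.58
position: [0.6292, 0.1177, 0.0733]
ee_rot: [-3.097, -0.525, 0.0]
force: [-4.6, 1.4, 11.0]
width: 0.133
gripper_force: 21.7
```

```bash
python3 -c "from h import *;err((.6295,.1165,.076),20);print(arm.observe()['ft_torque'])"
```

```text
5.575 [0.62916102 0.11771352 0.07333122] z [-0.     0.001 -1.   ] yaw 19.22790376761187 tooldelta [-0.0001  0.0013 -0.0027] turn tz -0.013475621397416142 j [-0.08  0.65 -0.28  1.69  0.23  0.83 -1.7 ] [-4.6  1.4 11. ] 0.13322672941864286
[0.16738947 1.1122859  0.08091784]
```

Call:
arm_command --targets '[[[0, 0, 0, 0, 0, 0], [0, 0, 0, 0, 0, 0], [0, 0, 0, 0, 0, 0], [0, 0, 0, 0, 0, 0], [0, 0, -0.01, 0, 0, 0], [0, 0, -0.03, 0, 0, 0], [0, 0, -0.05, 0, 0, 0], [0, 0, -0.03, 0, 0, 0], [0, 0, 0, 0, 0, 0]]]' --jaw 0.06

```text
clock: 6.7
position: [0.6312, 0.1174, 0.1959]
ee_rot: [-3.097, -0.523, -0.009]
force: [1.4, 0.1, -1.8]
width: 0.653
gripper_force: 0.0
```

Run:
```python
from h import *
err()
s=arm.observe();R=cv2.Rodrigues(s['ee_rot'])[0];a=arm.get_image('wrist');T=np.array(a['T_tool_cam'])
b=arm.get_image('side');save(b,'s3.png')
for nm,a,p in (('w',a,cloud(a,R@T[:3,:3],R@T[:3,3]+s['position'])),('s',b,cloud(b))):
  g=a['pixels'].max(-1)
  m=((g<75)&(p[...,2]>.06)&(p[...,2]<.1)&(a['z_map']>0)).astype(np.uint8)
  n,l,st,c=cv2.connectedComponentsWithStats(m)
  for i in range(1,n):
    if st[i,4]>100:
        q=p[l==i];r=cv2.minAreaRect(q[:,:2].astype(np.float32)*1000)
        print(nm,c[i].round(),st[i,4],np.round(r[0],1),np.round(r[1],1),r[2],np.percentile(q[:,2],[10,90]))
```

```text
6.7 [0.63122247 0.11739904 0.19594056] z [ 0.006  0.001 -1.   ] yaw 19.183324191164363 tooldelta [-0.0034  0.0008 -0.0541] turn tz -0.9305515390825927 j [-0.06  0.52 -0.31  1.57  0.17  1.06 -1.65] [ 1.4  0.1 -1.8] 0.6532735020966619
w [253. 191.] 803 [630.2 116.6] [43.9 11.7] 19.238250732421875 [0.07681279 0.08013213]
w [463. 188.] 1268 [691.5 -51.5] [42.6 12.4] 19.98537826538086 [0.06349862 0.0797923 ]
s [272. 151.] 260 [630.2 116.4] [43.5 11.3] 20.387495040893555 [0.06257367 0.08000976]
s [189. 209.] 309 [461.   53.9] [40.7  9. ] 19.142580032348633 [0.06310543 0.07987578]
s [357. 210.] 251 [689.7 -53.4] [40.7  9.7] 18.90414810180664 [0.06342739 0.07997537]
s [275. 284.] 391 [ 522.7 -114. ] [42.9 11.5] 20.344318389892578 [0.06451561 0.07987688]
```

View pics/s3.png

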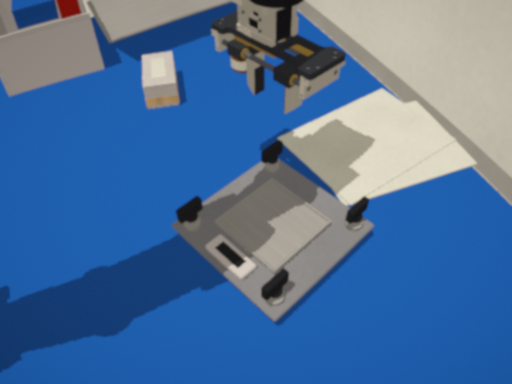

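The side view shows the slack bar at (272,151), parallel to the other three at the same 80 mm top height. The scale hasn't moved and the gripper is clear.

```bash
python3 -c "from cell import arm;print(arm.sign_off())"
```

```text
the job is handed in; nothing more can be done
None
```

I turned the slack knob about 0.92 rad clockwise and let go; its bar now lines up with the other three at the same height, the scale has not visibly moved, and the job is handed in (no verdict came back).

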